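Set out a painting kit: yellow paint, then the tools in order

ROBOT

A 7-joint arm with a two-finger parallel gripper is mounted at the origin on the work surface. World frame = base frame: x ahead of the robot, y to its left, z up, the work surface at z = 0. Lengths are in mm, angles in rad, forces in N, time in s.
With the tool pointing down it reaches from about 425 to 875 mm from the base axis. Payload 8.4 kg.
Tool frame: the origin (TCP) lies at the very end of the fingers, on their centre line; the grasp point (between the pads) lies 19 mm behind it; z points along the fingers, y is the line along which they close (so a half turn about z gives the same grasp; the last joint's range is limited). The gripper opens to 87 mm and grips with 3 to 60 N. Pads are 19 mm wide; open, the fingers measure 117 mm over their backs; the gripper's body (75 mm by 190 mm) begins 51 mm behind the grasp point.
Start: joints at [-1.275, 0.333, 0.04, 1.465, -0.013, 1.343, -0.059], TCP at [250.004, 599.968, 222.546] pointing down, gripper open.
Joint ranges: [-2.58, 2.58], [-0.38, 2.09], [-1.3, 1.39], [0.25, 2.4], [-1.5, 4.64], [0.08, 2.09], [-2.65, 2.65]. Speed limits (rad/s): [2.22, 2.22, 2.79, 2.79, 3.14, 3.14, 3.14].

INTERFACE

Orientations are given as a rotation vector (axis times angle).
In Python, from workcell import bot, eyes, workorder, nets gives the robot as it stands.
- The arm moves only by the shell command python3 -m crank 'ROWS' [FORCE]. ROWS is JSON, a list of rows, each a list of 5 numbers: the finger opening in mm, from 0 to 87, then the shift along the tool's x, y, z normalised to -1 to 1, where 1 is 0.25 m, then the turn about the tool's z normalised to -1 to 1, where 1 is 2 pi rad. In form: [[jaw, dx, dy, dz, yaw], ...]. A call has 1 to 20 rows; each row is the pose to reach, as a shift and turn from the pose commanded when the call began, along the tool's axes at that moment, turning the shorter way round; what a row does not reach only later rows make up. A row lasts 1/8 s, in which the tool goes at most 62.5 mm and 10.7 degrees, less where a joint would pass 70% of its speed; a pose out of reach is approached as far as the arm can. A call with a number of a shift or a turn outside -1 to 1 is refused whole. A call with a gripper value outside its range is refused whole. The fingers move at their own pace and stop on an object; FORCE is the grip in N (left out, the last holds). Time passes only in rows, so rows that repeat a pose let the fingers close. It gives the time, the measured TCP pose, the force, the opening and the grip force at its end, in the units of the state.
- bot.get_state(): the state, without advancing time (a new reading comes with each control period).
- eyes.read_camera(name): name is "scene" or "top"; returns (picture, depth): 400x640x3 uint8, blue, green, red; 400x640 float32, mm along the optical axis (not along the pixel's ray), 0 where there is no reading.
- eyes.camera_params(name): a dict with "fov_y" (degrees; the focal length in pixels is half the picture's height over the tangent of half this angle, whatever the lens; pixels are square), "cx", "cy" (the principal point, pixels), "rvec" (rotation vector, rad) and "tvec" (3), from world to camera coordinates, as OpenCV has them. Camera axes: x right, y down, z forward; pixel columns grow to the right and rows downward; lengths in mm; the calibration is good to about 2 mm. A picture is of the moment at which its call begins. camera_params takes no time and is no camera call.
- workorder.sign_off(): hands the job in; it is judged then, once.
Trained networks look in the newest picture that a camera, given by its name, has taken for a name from the list of things; names that differ only in an ending like _2 or _b are one class to them, and where a whole thing is asked for, a point or a joint stands for the part that bears it (a point fixed in the world has none). Each returns a list of dicts, best first, with "p" (0 to 1); they miss things now and then, are a little off and sometimes report something else, mostly with a low value. They report only what shows in the picture. A call takes as long as a camera call. They do not tell look-alikes from the thing itself.
- nets.recognise(camera, thing): "bbox" ([centre column, centre row, width, height] as shares, 0 to 1, of the picture: columns of its width, rows of its height, round what is visible of it).
- nets.trace(camera, thing): "pixels" (400x640 bool, what is visible of it) and "bbox" ([centre column, centre row, width, height] as shares, 0 to 1, of the picture: columns of its width, rows of its height, round what is visible of it).
- nets.mark_of(camera, thing): "position" ([column, row] as shares, 0 to 1, of the picture: columns of its width, rows of its height: a listed point, or the origin of a listed thing).
The state is a dict: "time": time; "joints": joint angles; "joint_vel": joint speeds; "tau": joint torques, N m; "tcp_pos": TCP position; "orientation": TCP orientation; "wrist_force": force on the tool from outside, world axes, zero at the start; "moment": the same for the moment, N m; "finger_gap": opening from 0.0 (shut) to 1.0 (fully open); "grip_force": force on a finger pad.
Only numpy, scipy, OpenCV 4.12 (cv2) and the standard library are available. Lean on these libraries where they do the work, as an engineer would, in place of code of your own. Each camera call takes 0.05 s, during which the arm holds its last target. There are 200 camera calls.

TASK

Get the white painting tray ready: first press the pump of the yellow paint jug all the way down for a moment and let it spring back up, without pressing the red jug's pump. Then lay the palette knife flat and straight in the tray's lane next to the paint well, and after it the brush in the outer lane, both with their handles towards the robot and let go. Leave the other things on the table where they are.

Things in the scene. Friction and masses are not known exactly. Their poses are not given: they have to be found in the camera images.
- pump_yellow (a joint): white sprung pump head of the yellow paint jug: 0 = up, 0.016 m = fully down. It moves straight down; it takes about 3 N to start and 9 N at the bottom, and springs back up when let go
- yellow_top (a point): centre of the flat round top (44 mm across) of the yellow jug's pump head, 232 mm above the table when up; press here. A spout leaves the head towards the tray and ends 92 mm from the jug's axis, above the paint well. The jug (96 mm across, neck top at 188 mm) is fixed, 130 mm from the red one; which is nearer to the robot changes
- pump_red (a joint): the same pump head on the red jug, not to be pressed: 0 = up, 0.016 m = fully down
- red_top (a point): centre of the top of the red jug's pump head, as yellow_top
- tray: white painting tray, fixed, 272 (x) x 262 mm (y); origin under its centre, x away from the robot. From its +y to its -y side: the paint well (grey floor), a teal rib, the middle lane, a teal rib, the outer lane. Lane floors are 4 mm above the table; the rib between well and middle lane is 18 mm high, the rib between the lanes 12 mm, outer and end walls 14 mm above the table
- knife_lane (a point): centre of the floor of the tray's middle lane, next to the paint well: the place for the palette knife. x runs along the lane, away from the robot, y across it towards the well, z up. Inside the lane is 77 mm wide and 260 mm long
- brush_lane (a point): centre of the floor of the tray's outer lane: the place for the brush; 85 mm to the -y side of knife_lane, same axes; 80 mm wide and 260 mm long inside
- knife_grip (a point): grasp point on the palette knife's brown wooden handle (105 mm long, 22 wide, 20 high), 10 mm above what it lies on. x points along the knife to the steel blade's tip, z up. The knife, 199 mm long, about 70 g, reaches 60 mm back from here and 139 mm ahead, so its middle is 40 mm ahead. Lies on the table; its place and the brush's may be swapped
- brush_grip (a point): grasp point on the flat brush's blue handle (115 mm long, 18 wide, 18 high), 9 mm above what it lies on. x points along the brush to the dark bristles (36 mm wide), z up. The brush, 199 mm long, about 60 g, reaches 70 mm back from here and 129 mm ahead, so its middle is 30 mm ahead. Lies on the table
- water_cup: clear plastic cup, 72 mm across, 70 mm high, loose bystander; origin under its centre
- glue: white glue bottle with orange cap, 52 mm across, 130 mm high, loose bystander; origin under its centre
- tape: green roll of tape lying flat, 84 mm across, 22 mm high, loose bystander; origin under its centre
- marker: yellow marker with black cap, 135 mm long, 16 mm thick, lying, loose bystander; x along it
- eraser: blue and white eraser, 62 mm long, 14 mm high, loose bystander; x along it
There are look-alikes about, which are no part of the job. Of the things that look like the part that bears knife_grip, the larger one is meant.

How it is judged (in metres and radians):
On the way, in this order (a step that is already met when the one before it is completed fails the run):
1. the yellow jug's pump is pressed down, at least 13 of its 16 mm, for 0.15 s (value of joint pump_yellow above 0.013 m), for 0.15 s.
2. it has sprung back up, to within 3 mm (value of joint pump_yellow below 0.003 m), for 0.1 s.
3. the palette knife lies let go, flat and straight, in the lane next to the paint well, handle towards the robot (y of knife_grip in the frame of knife_lane between -0.03 and 0.03 m and x of knife_grip in the frame of knife_lane between -0.08 and -0.004 m and z of knife_grip in the frame of knife_lane below 0.016 m and angle between knife_grip's own z axis and vertical below 0.1 rad and angle between the x axis of knife_grip and the x axis of knife_lane, either way round below 0.2 rad and contact force between knife and the fingers below 0.2 N), for 0.2 s.
4. then the brush likewise in the outer lane (y of brush_grip in the frame of brush_lane between -0.03 and 0.03 m and x of brush_grip in the frame of brush_lane between -0.07 and 0.004 m and z of brush_grip in the frame of brush_lane below 0.016 m and angle between brush_grip's own z axis and vertical below 0.1 rad and angle between the x axis of brush_grip and the x axis of brush_lane, either way round below 0.2 rad and contact force between brush and the fingers below 0.2 N), for 0.2 s.
At the end, for the whole second after the job is handed in: Knife in the lane next to the well, brush in the outer lane, handles to the robot: grasp point within 30 mm of the centre line, along it -80 to -4 (knife), -70 to 4 mm (brush) from its centre; straight within 0.2, flat within 0.1 rad, released, at rest; both pumps up within 3 mm (all of step 3 and all of step 4 and value of joint each of pump_yellow, pump_red below 0.003 m and linear speed of each of knife, brush below 0.02 m/s); the robot touches nothing.
It fails at once if the red jug's pump is pressed by more than 5 mm (value of joint pump_red above 0.005 m).
It fails at once if a bystander (cup, glue, tape, marker, eraser) is moved by more than 25 mm (distance of any of water_cup, glue, tape, marker, eraser from where it was at the start of the episode above 0.025 m).
It also fails if it takes over 64 s, if anything falls off the work surface, if the arm or the gripper's body presses on something with over 40 N, if the wrist force passes 120 N, or if a joint passes its speed limit or range.

## Working session

There is one attempt and no reset: what is moved stays moved. The work goes in short steps, Python scripts to look and compute and a shell command to move; the robot and the scene stay as the last step left them, time stands still between calls to the robot, and variables do not carry over. Pictures are saved under pics/ and viewed, at most 13 in all, crops included, and the job is handed in when it is done.

```bash
mkdir -p pics; cat > h.py <<'E'
import numpy as np, cv2
from workcell import bot, eyes, workorder, nets
def cam(n):
    p=eyes.camera_params(n); f=200/np.tan(np.radians(p['fov_y'])/2)
    R=cv2.Rodrigues(np.array(p['rvec'],float))[0]; return f,p['cx'],p['cy'],R,np.array(p['tvec'],float).ravel()
def px2w(n,u,v,d):
    f,cx,cy,R,t=cam(n); u,v,d=map(np.asarray,(u,v,d))
    return (np.stack([(u-cx)/f*d,(v-cy)/f*d,d],-1)-t)@R
def px2z(n,u,v,z):
    f,cx,cy,R,t=cam(n); r=R.T@np.array([(u-cx)/f,(v-cy)/f,1]); c=-R.T@t
    return c+r*(z-c[2])/r[2]
E
python3 - <<'E'
from h import *
for n in ('scene','top'):
    im,d=eyes.read_camera(n); cv2.imwrite(f'pics/{n}0.png',im); np.save(n+'_d.npy',d)
    print(n,cam(n)[3:],eyes.camera_params(n))
    for t in ['yellow_top','red_top','tray','knife_lane','brush_lane','knife_grip','brush_grip','water_cup','glue','tape','marker','eraser']:
        print(t,[(np.round(np.array(r['position'])*[640,400]).tolist(),round(r['p'],2)) for r in nets.mark_of(n,t)[:3]])
s=bot.get_state();print(s)
E
```

```text
scene (array([[-0.16524869,  0.9861156 ,  0.01639809],
       [ 0.7892968 ,  0.14219951, -0.5973189 ],
       [-0.59135728, -0.0857632 , -0.80183617]]), array([ 168.88840781, -348.59154913, 1679.86211591])) {'fov_y': 47.34516836400478, 'cx': 324.4583912087818, 'cy': 198.07389052306067, 'rvec': array([ 1.70017277,  2.01989569, -0.65413398]), 'tvec': array([ 168.88840781, -348.59154913, 1679.86211591])}
yellow_top [([452.0, 162.0], 0.93)]
red_top [([368.0, 226.0], 0.74), ([454.0, 202.0], 0.73)]
tray [([367.0, 225.0], 0.6)]
knife_lane [([371.0, 226.0], 0.82), ([254.0, 285.0], 0.5)]
brush_lane [([344.0, 224.0], 0.71), ([366.0, 225.0], 0.4)]
knife_grip [([284.0, 185.0], 0.7), ([209.0, 156.0], 0.67)]
brush_grip [([239.0, 185.0], 0.8)]
water_cup [([318.0, 289.0], 0.57)]
glue []
tape [([369.0, 307.0], 0.87), ([283.0, 260.0], 0.4)]
marker [([215.0, 261.0], 0.63)]
eraser [([286.0, 261.0], 0.59), ([343.0, 226.0], 0.45)]
top (array([[-0.0292643 , -0.9995702 ,  0.00173811],
       [-0.98131464,  0.02839893, -0.19030262],
       [ 0.19017147, -0.00727471, -0.98172394]]), array([ -76.87626085,  577
[... 773 characters left out ...]
ime': 1.3, 'joints': array([-1.2751996 ,  0.33320759,  0.03991852,  1.46540416, -0.01344908,
        1.34326648, -0.05852671]), 'joint_vel': array([ 0.00275555, -0.00142609,  0.00082727, -0.00042646, -0.00148947,
        0.00113341, -0.00236292]), 'tau': array([-8.23696992e-04, -6.56097651e+01,  1.33238733e+00, -4.04063559e+01,
       -6.00221660e-02,  3.50306451e-02,  6.90044612e-05]), 'tcp_pos': array([250.00145044, 599.97931605, 222.53918497]), 'orientation': array([-6.16247947e-01, -3.08050652e+00,  1.98028306e-05]), 'wrist_force': array([-0.25757005,  0.26523968,  0.30457897]), 'moment': array([-0.00969974,  0.02840932,  0.03802791]), 'grip_force': 0.0, 'finger_gap': 0.9980815235597064}
```

View pics/top0.png

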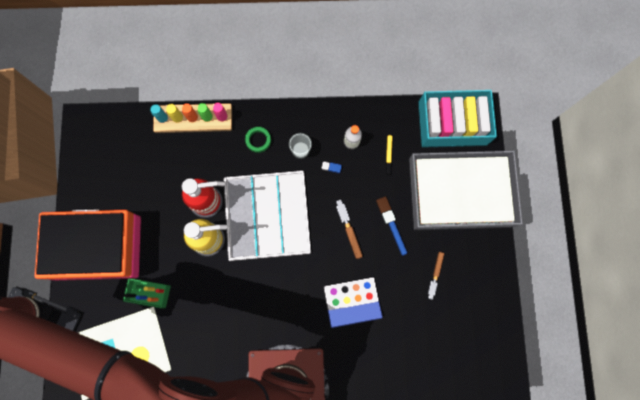

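View pics/scene0.png

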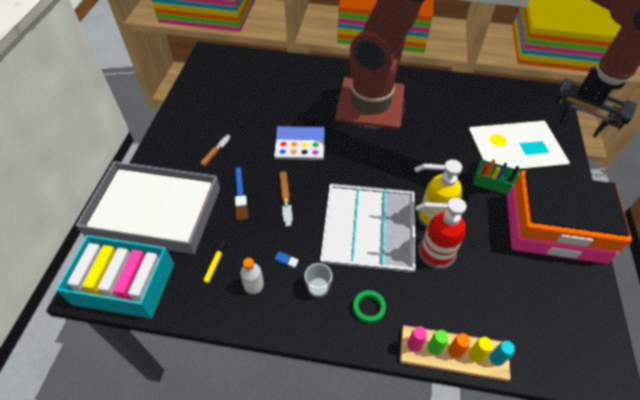

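```bash
python3 - <<'E'
from h import *
d=np.load('top_d.npy'); ds=np.load('scene_d.npy')
im=cv2.imread('pics/top0.png')
# heads: fit of points in height band
v,u=np.mgrid[:400,:640]; W=px2w('top',u,v,d); ok=d>0
vs,us=v,u; WS=px2w('scene',us,vs,ds); oks=ds>0
for nm,(u0,v0) in {'yel':(192,230),'red':(190,187)}.items():
    m=ok&(abs(u-u0)<30)&(abs(v-v0)<22)&(W[...,2]>222)&(W[...,2]<245)
    print(nm,m.sum(),W[m].mean(0).round(1),np.percentile(W[m],[2,98],axis=0).round(1).tolist(), px2z('top',u0,v0,232).round(1))
for nm,(u0,v0) in {'yel':(453,168),'red':(456,207)}.items():
    m=oks&(abs(us-u0)<14)&(abs(vs-v0)<14)&(WS[...,2]>222)&(WS[...,2]<245)
    print('scene',nm,m.sum(),WS[m].mean(0).round(1) if m.any() else '',np.percentile(WS[m],[2,98],axis=0).round(1).tolist(),px2z('scene',u0,v0,232).round(1))
for r in nets.mark_of('top','knife_lane')[:1]+nets.mark_of('top','brush_lane')[:1]+nets.mark_of('top','tray')[:1]:
    p=np.array(r['position'])*[640,400]; print('lane',px2z('top',*p,4).round(1))
# tray walls: teal ribs by colour
hsv=cv2.cvtColor(im,cv2.COLOR_BGR2HSV)
teal=cv2.inRange(hsv,(80,80,60),(100,255,255))>0
for lo,hi,z in ((245,264,18),(268,292,12)):
    m=teal&(u>lo)&(u<hi)&(v>165)&(v<265); P=np.array([px2z('top',a,b,z) for a,b in zip(u[m],v[m])])
    print('rib',m.sum(),P.mean(0).round(1),np.percentile(P,[2,98],axis=0).round(0).tolist(),'slope',np.polyfit(P[:,0],P[:,1],1).round(3))
for t in ('knife_grip','brush_grip'):
  for r in nets.mark_of('top',t)[:3]:
    p=np.array(r['position'])*[640,400]; print(t,round(r['p'],2),px2z('top',*p,10).round(1))
  for r in nets.mark_of('scene',t)[:3]:
    p=np.array(r['position'])*[640,400]; print(' scene',t,round(r['p'],2),px2z('scene',*p,10).round(1))
  for r in nets.trace('top',t)[:3]:
    m=r['pixels']; P=np.array([px2z('top',a,b,12) for a,b in zip(u[m],v[m])]); c=P[:,:2].mean(0)
    w,V=np.linalg.eigh(np.cov((P[:,:2]-c).T)); q=(P[:,:2]-c)@V
    print('trace',t,round(r['p'],2),m.sum(),c.round(1),V[:,1].round(3),np.ptp(q,axis=0).round(0), [ (c+V[:,1]*e).round(0).tolist() for e in (q[:,1].min(),q[:,1].max())])
for nm,(u0,v0) in {'glue':(353,137),'cup':(300,146),'box':(90,245),'green':(147,293),'boxbig':(465,190),'markers':(457,117),'paintbox':(352,300)}.items(): print(nm,W[v0,u0].round(0))
R=cv2.Rodrigues(np.array(bot.get_state()['orientation']))[0];print(R.round(3))
c=im[170:290,165:460]; cv2.imwrite('pics/crop.png',cv2.resize(c,None,fx=2.7,fy=2.7,interpolation=cv2.INTER_CUBIC))
E
```

```text
yel 279 [466.9 230.5 229.6] [[447.1, 168.2, 222.7], [484.1, 264.4, 236.0]] [463.7 244.3 232. ]
red 271 [592.3 237.6 229.4] [[572.1, 173.9, 222.7], [609.6, 272.9, 235.8]] [587.2 251.9 232. ]
scene yel 218 [470.8 242.4 230.8] [[448.5, 214.9, 222.8], [488.3, 263.9, 235.7]] [473.4 245.  232. ]
scene red 258 [596.3 250.5 230.9] [[574.6, 223.8, 223.6], [614.7, 271.8, 235.4]] [599.5 252.1 232. ]
lane [537.8  41.6   4. ]
lane [544.5 -35.2   4. ]
lane [544.5  53.9   4. ]
rib 179 [532.1  93.9  18. ] [[412.0, 85.0, 18.0], [657.0, 103.0, 18.0]] slope [ 0.062 61.186]
rib 115 [540.9  11.4  12. ] [[419.0, 3.0, 12.0], [663.0, 20.0, 12.0]] slope [  0.059 -20.662]
knife_grip 0.88 [ 451.1 -227.5   10. ]
knife_grip 0.75 [ 703.3 -167.3   10. ]
knife_grip 0.5 [ 353.1 -487.9   10. ]
 scene knife_grip 0.7 [ 437.6 -226.6   10. ]
 scene knife_grip 0.67 [ 362.9 -495.4   10. ]
trace knife_grip 0.68 422 [ 479.1 -212.9] [-0.958 -0.288] [ 26. 196.] [[577.0, -183.0], [389.0, -240.0]]
trace knife_grip 0.67 282 [ 330.6 -482.7] [-0.952  0.306] [ 22. 152.] [[401.0, -505.0], [256.0, -459.0]]
brush_grip 0.73 [ 456.7 -374.    10. ]
brush_grip 0.59 [ 446.6 -228.7   10. ]
 scene brush_grip 0.8 [ 463.4 -366.8   10. ]
glue [ 767. -232.   92.]
cup [770. -61.   0.]
box [441. 569. 135.]
green [298. 437.   3.]
boxbig [ 596. -592.   35.]
markers [ 826. -570.   90.]
paintbox [ 257. -213.   11.]
[[-0.923  0.385 -0.   ]
 [ 0.385  0.923 -0.   ]
 [ 0.    -0.    -1.   ]]
```

View pics/crop.png

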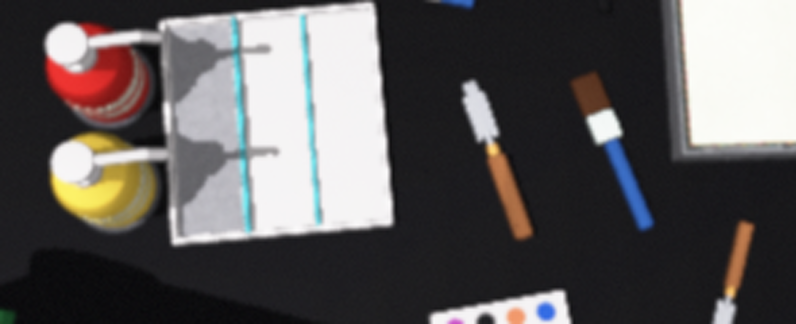

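Top view: yellow pump head at (192,230), red at (190,187). Knife candidates are the large one with its handle at (354,242) and a smaller look-alike at (437,267), and the larger is meant. The brush is at (399,237). The tray lanes are at (267,213) and (294,212).

```bash
python3 -m crank '[[0,0,0,-0.3,0],[0,-0.68,-0.49,-0.3,0],[0,-0.68,-0.49,-0.3,0],[0,-0.68,-0.49,-0.3,0],[0,-0.68,-0.49,-0.3,0],[0,-0.68,-0.49,-0.3,0],[0,-0.68,-0.49,-0.3,0]]' 20; python3 - <<'E'
from h import *
s=bot.get_state();R=cv2.Rodrigues(np.array(s['orientation']))[0]
print(s['tcp_pos'],((np.array([468,243,245])-s['tcp_pos'])@R/250).round(3))
E
```

```text
time: 2.62
tcp_pos: [358.5, 423.1, 297.3]
orientation: [-0.612, -3.081, -0.0]
wrist_force: [-1.3, -0.2, -0.2]
finger_gap: 0.286
grip_force: 0.0
[358.46295665 423.06258866 297.29398617] [-0.68  -0.498  0.209]
```

```bash
python3 -m crank '[[0,-0.68,-0.498,0,0],[0,-0.68,-0.498,0,0],[0,-0.68,-0.498,0,0],[0,-0.68,-0.498,0,0],[0,-0.68,-0.498,0,0],[0,-0.68,-0.498,0.2,0],[0,-0.68,-0.498,0.2,0],[0,-0.68,-0.498,0.2,0]]' 20; python3 - <<'E'
from h import *
s=bot.get_state();R=cv2.Rodrigues(np.array(s['orientation']))[0]
print(s['tcp_pos'],((np.array([468,243,216])-s['tcp_pos'])@R/250).round(3))
im,d=eyes.read_camera('scene');cv2.imwrite('pics/p1.png',cv2.resize(im[80:290,340:560],None,fx=2.7,fy=2.7,interpolation=cv2.INTER_CUBIC))
E
```

```text
time: 3.62
tcp_pos: [468.5, 242.9, 248.8]
orientation: [0.612, 3.081, 0.001]
wrist_force: [-0.1, 0.3, 0.4]
finger_gap: 0.005
grip_force: 0.0
[468.5241942  242.91783873 248.77781459] [ 0.002 -0.001  0.131]
```

View pics/p1.png

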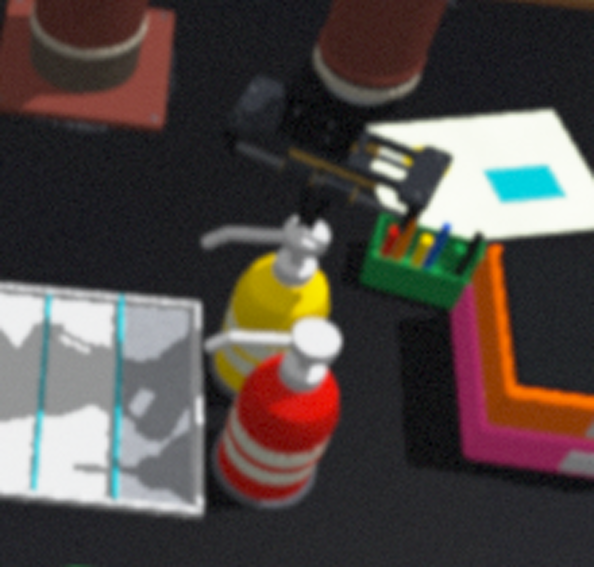

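The fingers are right above the yellow head at crop (310,218), and the red head at (315,345) is clear.

```bash
python3 -m crank '[[0,0,0,0.06,0],[0,0,0,0.1,0],[0,0,0,0.126,0],[0,0,0,0.126,0],[0,0,0,0.126,0],[0,0,0,0.126,0]]' 20
```

```text
time: 4.42
tcp_pos: [469.5, 242.0, 217.0]
orientation: [0.616, 3.079, 0.004]
wrist_force: [0.4, 1.9, 7.6]
finger_gap: 0.008
grip_force: 4.0
```

```bash
python3 -m crank '[[0,0,0,0.01,0],[0,0,0,0.02,0],[0,0,0,0.02,0],[0,0,0,0.02,0]]' 20
```

```text
time: 4.92
tcp_pos: [469.7, 242.1, 216.0]
orientation: [0.616, 3.078, 0.008]
wrist_force: [-13.5, -5.7, 40.7]
finger_gap: 0.006
grip_force: 20.5
```

```bash
python3 -m crank '[[0,0,0,-0.1,0],[0,0,0,-0.35,0],[0,0,0,-0.35,0],[0,0,0,-0.35,0],[87,0,0,-0.35,0],[87,-0.33,-0.88,-0.35,-0.109],[87,-0.33,-0.88,-0.35,-0.109],[87,-0.33,-0.88,-0.35,-0.109],[87,-0.33,-0.88,-0.35,-0.109],[87,-0.33,-0.88,-0.35,-0.109],[87,-0.33,-0.88,-0.35,-0.109],[87,-0.33,-0.88,-0.35,-0.109]]' 20; python3 - <<'E'
from h import *
s=bot.get_state();R=cv2.Rodrigues(np.array(s['orientation']))[0]
a=.293;print(s['joints'].round(2),R.round(3).tolist(),((np.array([446,-224,120])-s['tcp_pos'])@R/250).round(3), 'yaw err to knife',np.degrees(np.arctan2(R[1,1],R[0,1])-a)-90)
E
```

```text
time: 6.42
tcp_pos: [460.2, 7.7, 298.0]
orientation: [0.456, -3.107, 0.001]
wrist_force: [-0.3, -0.2, 0.3]
finger_gap: 0.832
grip_force: 0.0
[-0.69 -0.13  0.52  1.8   0.07  1.46  1.69] [[-0.958, -0.287, -0.001], [-0.287, 0.958, -0.001], [0.001, -0.0, -1.0]] [ 0.32  -0.871  0.713] yaw err to knife -0.09140203176001194
```

```bash
python3 -m crank '[[87,0.32,-0.87,0,0],[87,0.32,-0.87,0,0],[87,0.32,-0.87,0,0],[87,0.32,-0.87,0,0],[87,0.32,-0.87,0,0],[87,0.32,-0.87,0.5,0],[87,0.32,-0.87,0.71,0],[87,0.32,-0.87,0.71,0]]' 20; python3 - <<'E'
from h import *
s=bot.get_state();R=cv2.Rodrigues(np.array(s['orientation']))[0]
print(s['joints'].round(2),((np.array([446,-224,9])-s['tcp_pos'])@R/250).round(3))
im,d=eyes.read_camera('scene');cv2.imwrite('pics/p2.png',cv2.resize(im[110:290,160:360],None,fx=3,fy=3,interpolation=cv2.INTER_CUBIC))
im,d=eyes.read_camera('top');cv2.imwrite('pics/p3.png',cv2.resize(im[170:290,290:460],None,fx=4,fy=4,interpolation=cv2.INTER_CUBIC))
E
```

```text
time: 7.42
tcp_pos: [446.1, -222.7, 118.7]
orientation: [0.458, -3.107, -0.001]
wrist_force: [0.5, 0.1, -0.2]
finger_gap: 0.998
grip_force: 0.0
[-0.46  0.14  0.9   1.99 -0.12  1.07  2.36] [ 0.002 -0.005  0.439]
```

View pics/p2.png

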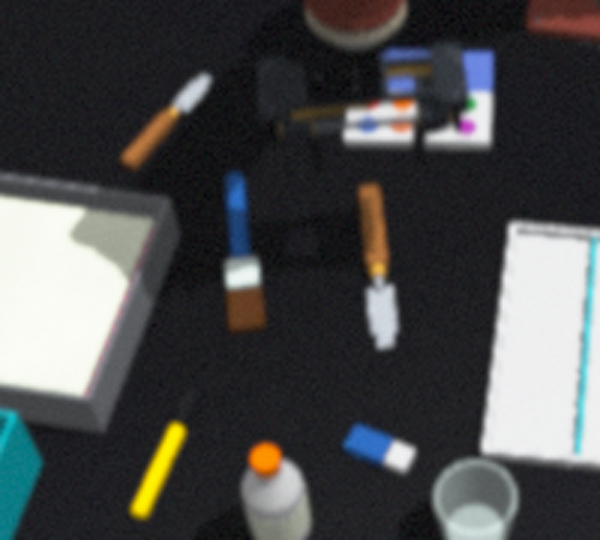

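View pics/p3.png

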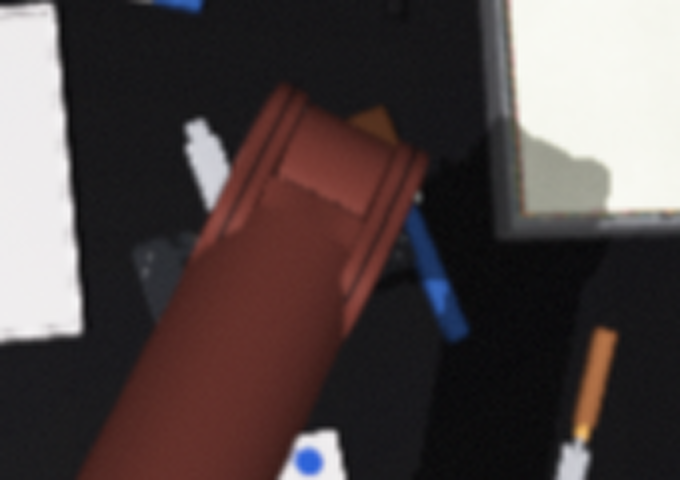

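Scene crop: the fingers are above the knife handle at (372,225), with the brush beside it at (240,215) clear of the fingers. Descending to grip the knife.

```bash
python3 -m crank '[[87,0,0,0.2,0],[87,0,0,0.4,0],[87,0,0,0.45,0],[87,0,0,0.45,0],[87,0,0,0.45,0],[10,0,0,0.45,0],[10,0,0,0.45,0],[10,0,0,0.45,0],[10,0,0,0.45,0],[10,0,0,0.45,0],[10,0,0,0.45,0],[10,0,0,0.45,0]]' 25
```

```text
time: 9.02
tcp_pos: [445.9, -224.9, 8.5]
orientation: [0.454, -3.108, 0.0]
wrist_force: [-1.4, 0.1, 0.0]
finger_gap: 0.287
grip_force: 0.0
```

```bash
python3 -m crank '[[10,0,0,0,0],[10,0,0,0,0],[10,0,0,0,0],[10,0,0,-0.1,0],[10,0,0,-0.4,0],[10,0,0,-0.4,0],[10,0,0,-0.4,0]]' 25;  python3 - <<'E'
from h import *
im,d=eyes.read_camera('scene');cv2.imwrite('pics/p4.png',cv2.resize(im[110:290,160:440],None,fx=2.8,fy=2.8,interpolation=cv2.INTER_CUBIC))
s=bot.get_state();R=cv2.Rodrigues(np.array(s['orientation']))[0]
# lane frame: centre (538,53), axis yaw .06; grip target x=-40
a=.06; t=np.array([538,53,0])-40*np.array([np.cos(a),np.sin(a),0])
t[2]=90; print(s['joints'].round(2),t.round(),((t-s['tcp_pos'])@R/250).round(3),'yaw',-(a-.293)/2/np.pi)
E
```

```text
time: 9.9
tcp_pos: [446.4, -224.6, 108.9]
orientation: [-0.455, 3.107, 0.001]
wrist_force: [0.9, 0.7, -2.2]
finger_gap: 0.249
grip_force: 25.0
[-0.47  0.16  0.93  2.   -0.15  1.05  2.39] [498.  51.  90.] [-0.516  0.993  0.072] yaw 0.037083101740411614
```

View pics/p4.png

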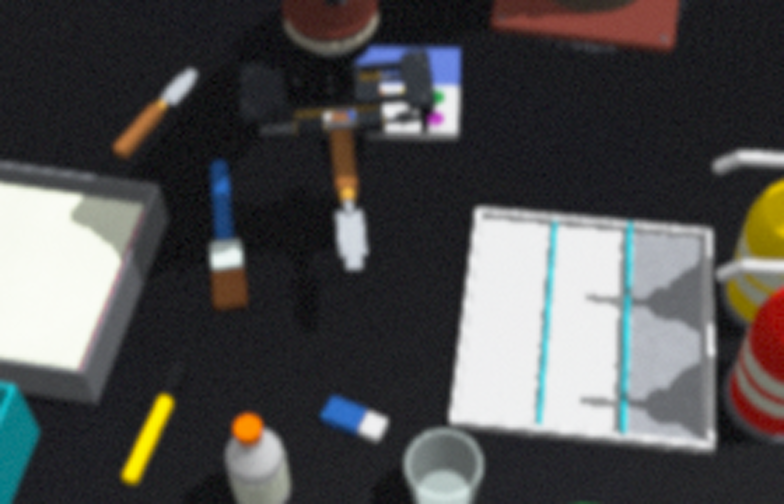

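The knife is held level at crop (345,190). I'll set it down at lane x ≈ -22, which keeps the gripper body clear of both spouts.

```bash
python3 -m crank '[[10,-0.15,0.25,0,0.01],[10,-0.29,0.48,0,0.02],[10,-0.43,0.72,0,0.03],[10,-0.58,0.955,0,0.037],[10,-0.58,0.955,0,0.037],[10,-0.58,0.955,0,0.037],[10,-0.58,0.955,0.1,0.037],[10,-0.58,0.955,0.2,0.037],[10,-0.58,0.955,0.2,0.037]]' 25;  python3 - <<'E'
from h import *
im,d=eyes.read_camera('scene');cv2.imwrite('pics/p5.png',cv2.resize(im[110:290,260:520],None,fx=3,fy=3,interpolation=cv2.INTER_CUBIC))
s=bot.get_state();R=cv2.Rodrigues(np.array(s['orientation']))[0]
print(((np.array([516.4,45.7,14])-s['tcp_pos'])@R/250).round(3),np.degrees(np.arctan2(R[1,1],R[0,1]))-90-3.4)
E
```

```text
time: 11.08
tcp_pos: [514.2, 43.6, 56.1]
orientation: [0.088, -3.135, 0.004]
wrist_force: [0.1, -0.6, -0.1]
finger_gap: 0.253
grip_force: 25.0
[-0.005  0.008  0.174] -0.20059098005681042
```

View pics/p5.png

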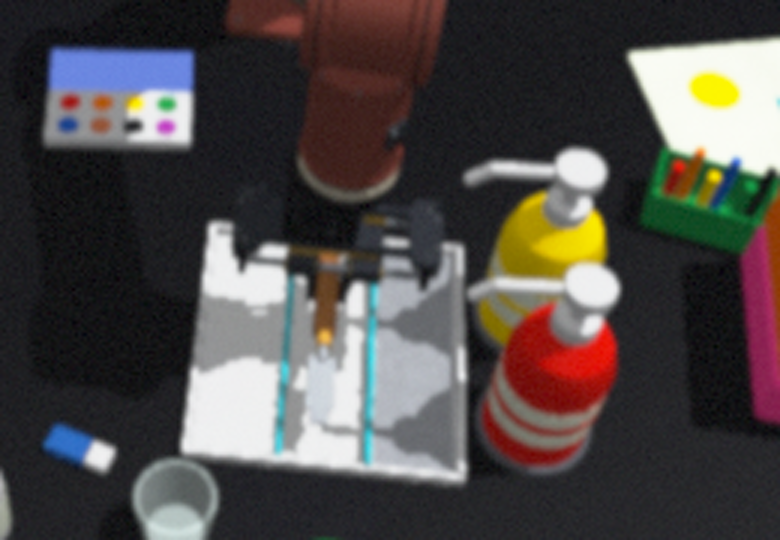

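The knife is over the middle lane between the ribs at crop x 290 and 370, aligned, with its tip at (320,415). The gripper is clear of the spouts.

```bash
python3 -m crank '[[10,0,0,0.08,0],[10,0,0,0.14,0],[10,0,0,0.17,0],[10,0,0,0.17,0],[10,0,0,0.17,0]]' 25
```

```text
time: 11.75
tcp_pos: [517.0, 45.3, 16.6]
orientation: [-0.09, 3.14, 0.0]
wrist_force: [-0.2, 0.9, -1.1]
finger_gap: 0.249
grip_force: 25.0
```

```bash
python3 -m crank '[[10,0,0,0.014,0],[10,0,0,0.014,0],[34,0,0,0.014,0],[34,0,0,0.014,0],[34,0,0,0.014,0],[34,0,0,-0.1,0],[34,0,0,-0.3,0],[34,0,0,-0.4,0],[34,0,0,-0.5,0],[34,0,0,-0.5,0]]' 25
python3 - <<'E'
from h import *
s=bot.get_state();R=cv2.Rodrigues(np.array(s['orientation']))[0];print(s['joints'].round(2),R.round(3).tolist())
eyes.read_camera('top');eyes.read_camera('scene')
v,u=np.mgrid[:400,:640]
for t in ('knife_grip','brush_grip'):
 for n in ('top','scene'):
  for r in nets.trace(n,t)[:3]:
    m=r['pixels']; P=np.array([px2z(n,a,b,12) for a,b in zip(u[m],v[m])]); c=P[:,:2].mean(0)
    w,V=np.linalg.eigh(np.cov((P[:,:2]-c).T)); q=(P[:,:2]-c)@V
    print(n,t,round(r['p'],2),m.sum(),c.round(1),V[:,1].round(3),np.ptp(q,axis=0).round(0), [ (c+V[:,1]*e).round(0).tolist() for e in (q[:,1].min(),q[:,1].max())])
# brush from picture: blue handle + white ferrule in scene/top by colour
for n,roi in (('top',(375,195,415,262)),('scene',(228,160,255,222))):
    im,_=eyes.read_camera(n); h=cv2.cvtColor(im,cv2.COLOR_BGR2HSV); m=cv2.inRange(h,(100,120,40),(125,255,255))>0
    z=np.zeros_like(m);z[roi[1]:roi[3],roi[0]:roi[2]]=1;m&=z
    P=np.array([px2z(n,a,b,14)[:2] for a,b in zip(u[m],v[m])]);c=P.mean(0);w,V=np.linalg.eigh(np.cov((P-c).T));q=(P-c)@V[:,1]
    print('blue',n,m.sum(),c.round(1),V[:,1].round(3),np.percentile(q,[1,99]).round())
E
```

```text
time: 13.0
tcp_pos: [517.7, 45.5, 142.7]
orientation: [-0.09, 3.137, 0.002]
wrist_force: [-0.3, -0.3, 0.1]
finger_gap: 0.392
grip_force: 0.0
[-0.89  0.15  0.79  1.92 -0.12  1.12  1.57] [[-0.998, -0.058, 0.003], [-0.058, 0.998, 0.002], [-0.003, 0.001, -1.0]]
top knife_grip 0.77 265 [ 333.4 -483.5] [-0.952  0.306] [ 22. 149.] [[401.0, -505.0], [259.0, -460.0]]
scene knife_grip 0.68 443 [562.6  48.3] [-0.998 -0.068] [ 26. 207.] [[660.0, 55.0], [454.0, 41.0]]
scene knife_grip 0.63 207 [ 347.6 -485.1] [-0.951  0.31 ] [ 26. 145.] [[408.0, -505.0], [270.0, -460.0]]
scene knife_grip 0.2 439 [ 515.1 -346.1] [-0.942 -0.337] [ 36. 206.] [[592.0, -319.0], [398.0, -388.0]]
top brush_grip 0.96 588 [ 502.7 -349.4] [-0.944 -0.33 ] [ 43. 202.] [[587.0, -320.0], [396.0, -387.0]]
top brush_grip 0.2 150 [ 693.3 -162.5] [0.222 0.975] [29. 62.] [[687.0, -192.0], [700.0, -131.0]]
scene brush_grip 0.95 434 [ 518.7 -345.2] [-0.942 -0.334] [ 35. 205.] [[595.0, -318.0], [402.0, -387.0]]Traceback (most recent call last):
  File "<stdin>", line 8, in <module>
  File "h.py", line 10, in px2z
    f,cx,cy,R,t=cam(n); r=R.T@np.array([(u-cx)/f,(v-cy)/f,1]); c=-R.T@t
                ~~~^^^
  File "h.py", line 4, in cam
    p=eyes.camera_params(n); f=200/np.tan(np.radians(p['fov_y'])/2)
ValueError: time passes only in moves, steps and waits
```

```bash
python3 -m crank '[[87,0.04,-0.2,0,0],[87,0.155,-0.81,0,0.1],[87,0.155,-0.81,0,0.2],[87,0.155,-0.81,0,0.3],[87,0.155,-0.81,0,0.4],[87,0.155,-0.81,0,0.455],[87,0.155,-0.81,0,0.455],[87,0.155,-0.81,0,0.455],[87,0.155,-0.81,0,0.455],[87,0.155,-0.81,0,0.455],[87,0.155,-0.81,0,0.455],[87,0.155,-0.81,0,0.455],[87,0.155,-0.81,0,0.455],[87,0.155,-0.81,0,0.455],[87,0.155,-0.81,0,0.455],[87,0.155,-0.81,0,0.455],[87,0.155,-0.81,0,0.455],[87,0.155,-0.81,0,0.455]]' 25
python3 - <<'E'
from h import *
s=bot.get_state();R=cv2.Rodrigues(np.array(s['orientation']))[0]
print(s['joints'].round(2),((np.array([464,-365,90])-s['tcp_pos'])@R/250).round(3),'yaw',np.arctan2(-R[1,1],-R[0,1])-np.pi/2)
E
```

```text
time: 15.55
tcp_pos: [489.3, -159.1, 140.7]
orientation: [3.096, 0.533, -0.001]
wrist_force: [-0.6, -0.1, 0.1]
finger_gap: 0.999
grip_force: 0.0
[-0.92  0.33  1.36  1.94 -0.35  1.16 -0.66] [-0.37   0.743  0.203] yaw 0.34068606645646415
```

```bash
python3 -m crank '[[87,-0.37,0.743,0,0],[87,-0.37,0.743,0,0],[87,-0.37,0.743,0,0],[87,-0.37,0.743,0,0],[87,-0.37,0.743,0,0],[87,-0.37,0.743,0.2,0],[87,-0.37,0.743,0.2,0],[87,-0.37,0.743,0.2,0]]' 25
python3 - <<'E'
from h import *
s=bot.get_state();R=cv2.Rodrigues(np.array(s['orientation']))[0]
print(s['joints'].round(2),((np.array([464,-365,7.5])-s['tcp_pos'])@R/250).round(3),'yaw',np.arctan2(-R[1,1],-R[0,1])-np.pi/2)
im,d=eyes.read_camera('scene');cv2.imwrite('pics/p6.png',cv2.resize(im[110:290,160:440],None,fx=2.8,fy=2.8,interpolation=cv2.INTER_CUBIC))
E
```

```text
time: 16.55
tcp_pos: [465.0, -364.5, 92.2]
orientation: [3.096, 0.534, 0.0]
wrist_force: [0.6, -0.5, 1.1]
finger_gap: 0.998
grip_force: 0.0
[-0.25  0.53  1.09  1.8  -0.52  1.13 -0.21] [-0.004  0.     0.339] yaw 0.34182606903577883
```

View pics/p6.png

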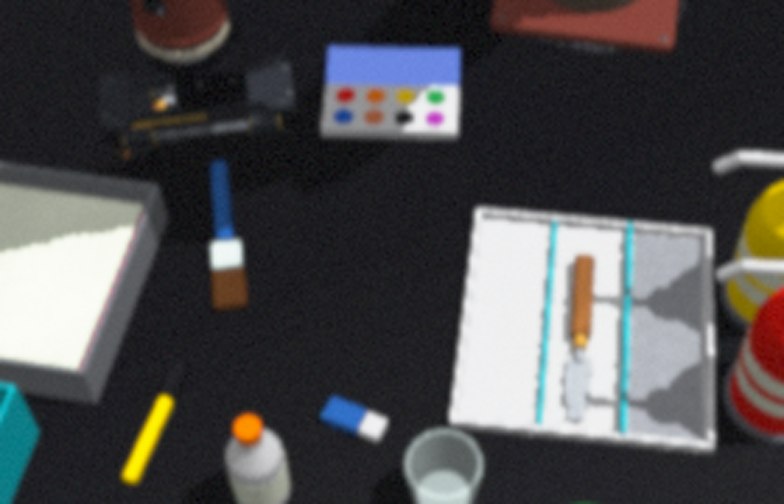

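The knife lies straight in the middle lane (580,335), and the gripper is over the brush handle (222,190). Descending to grip.

```bash
python3 -m crank '[[87,0,0,0.15,0],[60,0,0,0.3,0],[60,0,0,0.335,0],[60,0,0,0.335,0],[5,0,0,0.335,0],[5,0,0,0.335,0],[5,0,0,0.335,0],[5,0,0,0.335,0],[5,0,0,0.335,0],[5,0,0,0.335,0],[5,0,0,0.335,0],[5,0,0,0.335,0],[5,0,0,0.335,0],[5,0,0,0.335,0]]' 25
```

```text
time: 18.35
tcp_pos: [464.3, -365.1, 7.4]
orientation: [3.096, 0.532, 0.0]
wrist_force: [-0.8, -0.1, 2.3]
finger_gap: 0.197
grip_force: 25.0
```

```bash
python3 -m crank '[[5,0,0,-0.2,0],[5,0,0,-0.4,0],[5,0,0,-0.4,0],[5,0.16,-0.3,-0.4,0.02],[5,0.32,-0.59,-0.4,0.044],[5,0.32,-0.59,-0.4,0.044],[5,0.32,-0.59,-0.4,0.044],[5,0.32,-0.59,-0.4,0.044]]' 25
python3 - <<'E'
from h import *
s=bot.get_state();R=cv2.Rodrigues(np.array(s['orientation']))[0]
print(s['joints'].round(2),((np.array([518,-33,60])-s['tcp_pos'])@R/250).round(3),'yaw',np.arctan2(-R[1,1],-R[0,1])-np.pi/2)
E
```

```text
time: 19.35
tcp_pos: [490.2, -199.5, 106.9]
orientation: [3.14, 0.101, -0.001]
wrist_force: [-0.3, -0.4, -0.3]
finger_gap: 0.201
grip_force: 25.0
[-0.75  0.44  1.3   1.94 -0.47  1.12 -0.77] [ 0.154 -0.657  0.187] yaw 0.06431228502589037
```

```bash
python3 -m crank '[[5,0.08,-0.3,0,0],[5,0.154,-0.657,0,0],[5,0.154,-0.657,0,0],[5,0.154,-0.657,0,0],[5,0.154,-0.657,0.1,0],[5,0.154,-0.657,0.2,0],[5,0.154,-0.657,0.2,0],[5,0.154,-0.657,0.2,0]]' 25
python3 - <<'E'
from h import *
s=bot.get_state();R=cv2.Rodrigues(np.array(s['orientation']))[0]
print(s['joints'].round(2),((np.array([518,-33,11.5])-s['tcp_pos'])@R/250).round(3),'yaw',np.arctan2(-R[1,1],-R[0,1])-np.pi/2)
im,d=eyes.read_camera('scene');cv2.imwrite('pics/p7.png',cv2.resize(im[110:290,260:520],None,fx=3,fy=3,interpolation=cv2.INTER_CUBIC))
E
```

```text
time: 20.35
tcp_pos: [518.8, -34.7, 58.1]
orientation: [3.14, 0.096, 0.001]
wrist_force: [-0.5, 0.1, -0.6]
finger_gap: 0.201
grip_force: 25.0
[-1.02  0.48  1.22  2.   -0.53  1.03 -1.05] [-0.003 -0.007  0.187] yaw 0.06134800399376994
```

View pics/p7.png

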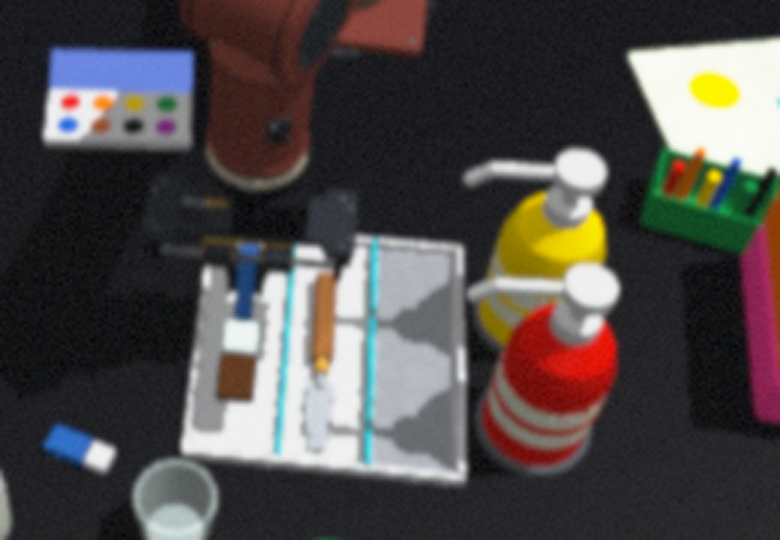

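The brush is over the outer lane at crop (240,330), aligned and level. Lowering it and letting go.

```bash
python3 -m crank '[[5,0,0,0.08,0],[5,0,0,0.15,0],[5,0,0,0.185,0],[5,0,0,0.185,0],[5,0,0,0.185,0],[5,0,0,0.185,0],[32,0,0,0.185,0],[32,0,0,0.185,0],[32,0,0,0.185,0],[32,0,0,0.185,0],[32,0,0,0,0],[32,0,0,-0.3,0],[32,0,0,-0.6,0],[32,0,0,-0.6,0],[32,0,0,-0.6,0],[32,0,0,-0.6,0]]' 25
python3 - <<'E'
from h import *
im,d=eyes.read_camera('scene');cv2.imwrite('pics/p8.png',cv2.resize(im[110:290,260:520],None,fx=3,fy=3,interpolation=cv2.INTER_CUBIC))
for t in ('knife_grip','brush_grip','knife_lane','brush_lane'): print(t,[px2z('scene',*(np.array(r['position'])*[640,400]),12).round() for r in nets.mark_of('scene',t)[:2]])
E
```

```text
time: 22.4
tcp_pos: [518.0, -32.5, 206.5]
orientation: [-3.139, -0.101, 0.002]
wrist_force: [-0.1, 0.9, -0.9]
finger_gap: 0.366
grip_force: 0.0
knife_grip [array([502.,  48.,  12.]), array([ 355., -502.,   12.])]
brush_grip [array([517., -39.,  12.])]
knife_lane [array([552.,  63.,  12.])]
brush_lane [array([553., -32.,  12.]), array([268., 300.,  12.])]
```

View pics/p8.png

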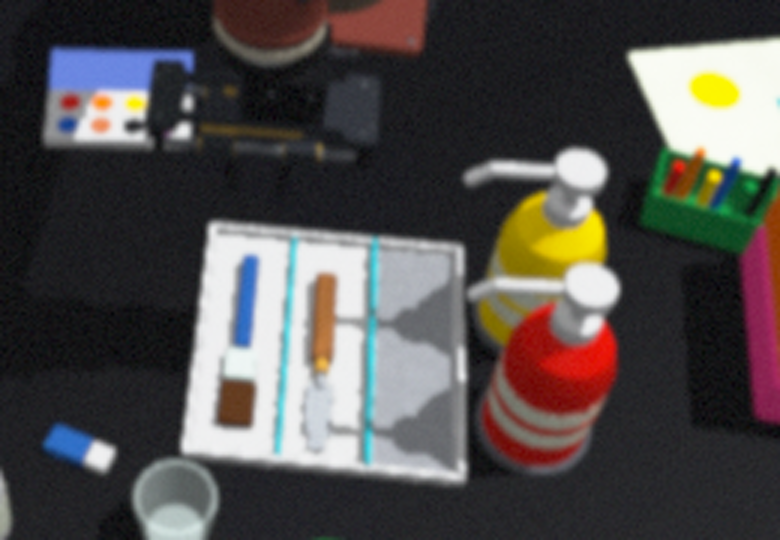

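Both tools lie straight in their lanes, released, with the gripper well clear.

```bash
python3 -c "from workcell import workorder; print(workorder.sign_off())"
```

```text
the job is handed in; nothing more can be done
None
```

The job is handed in (no verdict came back): I pressed the yellow pump to its stop and let it go; the last picture shows it up, the knife straight in the middle lane and the brush straight in the outer lane, handles towards the robot and both released; I never touched the red pump or the loose things.

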